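# Seat the sample cell in the clarity meter

### The job

Stand the square sample cell upright in the open entry of the meter's channel with its clear faces towards the lamp and detector barrels, slide it lightly along the channel until you feel it meet the end stop, then press it down past the spring pad until it is fully home in the pocket and let go. The cell is glass: keep it upright and do not push it with more than about 15 N sideways against the stop or 25 N when pressing it home, and leave the other things on the bench alone.

Things in the scene. Friction and masses are not known exactly. Their poses are not given: they have to be found in the camera images.
- cell_center (a point): Square glass sample cell, 24 x 24 x 80 mm, 85 g, standing on the bench; its centre, 40 mm above the foot. z up. Clear faces look along +x and -x, black ribbed faces along +y and -y; same after a half turn. Grip the grey cap, the top 28 mm, also 24 mm square; a 5 mm wide, 3 mm high bar on it runs along x, as light passes. The foot's lowest 3 mm step in to 20 mm.
- rail: Aluminium base plate of the meter, 150 x 250 x 12 mm, fixed, long along y, dark strip at the +y end; origin under its centre, at bench level. The grey measuring head is clamped on it, square and centred in x, but anywhere from 0 to 55 mm towards -y from the middle: this shift is NOT reported (feel or look). Light crosses along x between two black barrels beside the pocket, 70 mm out and 56 mm above the bench at most.
- channel_entry (a point): Point of the plate, 38 mm to +y of its middle, 40 mm above the bench: on the deck of the head's open-topped channel in its entry, wherever the head is clamped. The channel runs along y, open at +y, 27 mm wide, centred on plate x = 0. Side walls stand 12 mm above the deck; lips along the entry splay out to 18 mm above it. Plate's axes. A cell centred here stands wholly on the deck.
- pocket_about (a point): Plate's middle, 24 mm above the bench: the pocket's floor level, but the pocket's own middle is 0 to 55 mm to -y of here, with the head. It is 26.5 mm long (y), 27 mm wide, 16 mm deeper than the deck. The end stop, a wall 12 mm higher than the deck, is flush with its -y side: a cell slid to -y along the deck till it meets the stop is right over the pocket. Cell centre when home: 64 mm above the bench.
- pad_about (a point): Near the spring pad (it shifts with the head as the pocket does): a rounded steel bar along x that stands 4.5 mm out of the pocket's +y wall, 4 to 12 mm below the deck. It gives way to +y and pushes the cell against the stop with about 5 N. Pressing the cell down past it takes about 4 to 12 N; its weight alone is not enough.
- vial_c (a point): Bystander: round glass jar with black cap, 30 mm across, 62 mm tall, point at half height.
- socket: Bystander: steel wrench socket standing up, 28 mm across, 55 mm tall, origin under its foot.
- dustcap: Bystander: black rubber cap, 24 mm across, 12 mm tall, lying on the meter's base plate near a corner; origin under it.
- tape: Bystander: roll of paper tape lying flat, 90 mm across, 24 mm tall.
- polish: Bystander: white bottle, 60 mm across, 150 mm tall, standing.
- wrench: Bystander: steel wrench lying flat.
- sander: Bystander: cork sanding block, 65 x 110 x 34 mm.

How it is judged (in metres and radians):
On the way, in this order (a step that is already met when the one before it is completed fails the run):
1. the cell stands in the entry of the channel, on or just over the deck, clear faces towards the barrels (z of cell_center in the frame of rail between 0.076 and 0.084 m and x of cell_center in the frame of rail between -0.004 and 0.004 m and y of cell_center in the frame of rail between 0.018 and 0.085 m and angle between the x axis of cell_center and the x axis of rail, either way round below 0.15 rad), for 0.1 s.
2. the cell is slid along the deck to the end stop, over the pocket (z of cell_center in the frame of rail between 0.066 and 0.084 m and x of cell_center in the frame of rail between -0.004 and 0.004 m and y of cell_center in the frame of rail between -0.062 and 0.006 m and angle between the x axis of cell_center and the x axis of rail, either way round below 0.15 rad), for 0.1 s.
At the end, for the whole second after the job is handed in: The cell stands in the pocket, its foot within 1.8 mm of the pocket floor, upright to 0.06 rad, clear faces square to the light path to 0.08 rad and centred in the channel to 3 mm, released and at rest (z of cell_center in the frame of rail between 0.061 and 0.0658 m and x of cell_center in the frame of rail between -0.003 and 0.003 m and y of cell_center in the frame of rail between -0.062 and 0.006 m and angle between the x axis of cell_center and the x axis of rail, either way round below 0.08 rad and angle between cell_center's own z axis and vertical below 0.06 rad and linear speed of cell below 0.01 m/s and contact force between the fingers and cell below 0.1 N); the robot touches nothing.
It fails at once if the cell, still at deck height, is pushed too hard along the channel: over 18 N summed over its contacts (z of cell_center in the frame of rail between 0.077 and 0.1 m and y of cell_center in the frame of rail between -0.07 and 0.018 m and contact force between cell and rail above 18 N).
It fails at once if the cell is pushed too hard against the meter: over 45 N summed over all its contacts (a push of some 30 N on top of what the spring pad and stop add) (contact force between cell and rail above 45 N).
It fails at once if the cell is tipped more than 0.4 rad (angle between cell_center's own z axis and vertical above 0.4 rad).
It fails at once if a bystander is moved by more than 20 mm (distance of any of vial_c, socket, dustcap, tape, polish, wrench, sander from where it was at the start of the episode above 0.02 m).
It also fails if it takes over 51 s, if anything falls off the work surface, if the arm or the gripper's body presses on something with over 40 N, if the wrist force passes 120 N, or if a joint passes its speed limit or range.

### The arm

A 6-joint arm with a two-finger parallel gripper is mounted at the origin on the work surface. World frame = base frame: x ahead of the robot, y to its left, z up, the work surface at z = 0. Lengths are in m, angles in degrees, forces in N, time in s.
With the tool pointing down it reaches from about 0.325 to 0.85 m from the base axis. Payload 15.5 kg.
Tool frame: the origin (TCP) lies at the very end of the fingers, on their centre line; the grasp point (between the pads) lies arm.grip_depth behind it (arm.grip_depth is the distance from the TCP to the grasp point, in m); z points along the fingers, y is the direction in which the jaws open and shut (so a half turn about z gives the same grasp; the last joint's range is limited). The gripper opens to 91 mm and grips with 3 to 60 N. Pads are 32 mm wide; open, the fingers measure 118 mm over their backs; the gripper's body (76 mm by 178 mm) begins 60 mm behind the grasp point.
Start: joints at [-81.561, 28.281, 77.091, -0, 74.628, -5.472], TCP at [0.15, -0.607, 0.214] pointing down, gripper open.
Joint ranges: [-166.48, 166.48], [-47.26, 123.95], [12.59, 153.08], [-70.14, 250.14], [6.76, 159.57], [-176.63, 176.63]. Speed limits (degrees/s): [108.29, 108.29, 147.25, 172.46, 172.46, 172.46].

### API

Orientations are given as a 3x3 rotation matrix whose columns are the frame's x, y, z axes.
In Python, from rig import arm gives the robot as it stands. Calls block until the motion is done:
- arm.move_to(position, orientation): joint-space move of the TCP to a pose.
- arm.move_l(position, orientation=None, feed=0.15): straight line of the TCP; orientation=None keeps the orientation; feed is the mean speed in m/s.
- arm.move_joints(angles): joint-space move.
- arm.grip(opening): finger opening in m; the grip force is fixed at half the most; returns when the fingers have stopped.
- arm.sleep(seconds).
- arm.solve_ik(position, orientation): joint angles nearest the present ones, or None.
- arm.snapshot(name): name is "side" or "top" or "wrist"; returns the picture (480x640x3 uint8, red, green, blue); there is no depth.
- arm.get_calibration(name): a dict with "intrinsics" (3x3 intrinsics, pixels), "cam_to_world" (4x4, takes a point from camera to world coordinates). Camera axes: x right, y down, z forward; pixel columns grow to the right and rows downward; lengths in m; the calibration is good to about 2 mm. The wrist camera is an equidistant fisheye: a pixel r from the principal point sees the ray r / f radians off the axis. A picture is of the moment at which its call begins: read the wrist's pose just before it. get_calibration takes no time and is no camera call; for the wrist camera it gives the pose at the moment of the call.
A pose or a line that the arm cannot do raises arm.Unreachable and nothing moves.
- arm.sign_off(): hands the job in, once; it reports no verdict.
Readings, each from a call of its own:
- arm.current_t(): time.
- arm.current_joint_positions(): joint angles.
- arm.current_dq(): joint speeds.
- arm.current_tau(): joint torques, N m.
- arm.current_ee_pos(): TCP position.
- arm.current_tool_rot(): TCP orientation.
- arm.current_force(): force on the tool from outside, world axes, zero at the start.
- arm.current_torque(): the same for the moment, N m.
- arm.current_width(): finger opening in m.
Only numpy, scipy, OpenCV 4.12 (cv2) and the standard library are available. Lean on these libraries where they do the work, as an engineer would, in place of code of your own. Each camera call takes 0.05 s, during which the arm holds its last target.

## Working session

There is one attempt and no reset: what is moved stays moved. The work goes in short steps, each a Python script; the robot and the scene stay as the last script left them, time stands still between calls to the robot, and variables do not carry over. Pictures are saved under pics/ and viewed, and the job is handed in when it is done.

```bash
ls; mkdir -p pics; python3 - <<'E'
from rig import arm
import cv2,numpy as np
for n in ["side","top","wrist"]:
    c=arm.get_calibration(n); print(n,np.round(c["intrinsics"],1).tolist(),np.round(c["cam_to_world"],4).tolist())
    im=arm.snapshot(n); cv2.imwrite(f"pics/{n}0.png",im[:,:,::-1])
print(arm.current_t(),arm.grip_depth,arm.current_tool_rot(),arm.current_width())
E
```

```text
pics
side [[491.3, 0.0, 318.7], [0.0, 491.3, 232.6], [0.0, 0.0, 1.0]] [[0.9948, -0.073, 0.071, 0.5351], [-0.1009, -0.6097, 0.7862, -0.5843], [-0.0141, -0.7893, -0.6139, 0.6361], [0.0, 0.0, 0.0, 1.0]]
top [[464.0, 0.0, 320.1], [0.0, 464.0, 239.4], [0.0, 0.0, 1.0]] [[0.0241, -0.9976, 0.0655, 0.5131], [-0.9997, -0.0247, -0.0094, 0.1456], [0.0109, -0.0652, -0.9978, 0.9567], [0.0, 0.0, 0.0, 1.0]]
wrist [[371.6, 0.0, 322.1], [0.0, 371.6, 240.4], [0.0, 0.0, 1.0]] [[0.2407, -0.9426, -0.2316, 0.2155], [-0.9706, -0.2341, -0.0562, -0.5908], [-0.0013, 0.2383, -0.9712, 0.3829], [0.0, 0.0, 0.0, 1.0]]
0.15 0.0188 [[ 9.70663852e-01  2.40440570e-01 -1.36666395e-04]
 [ 2.40440596e-01 -9.70663464e-01  8.71470043e-04]
 [ 7.68796771e-05 -8.78764618e-04 -9.99999611e-01]] 0.09112717503318538
```

View pics/side0.png

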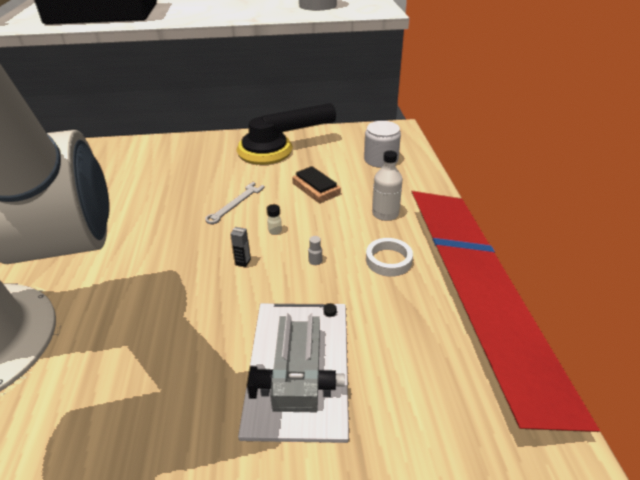

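View pics/top0.png

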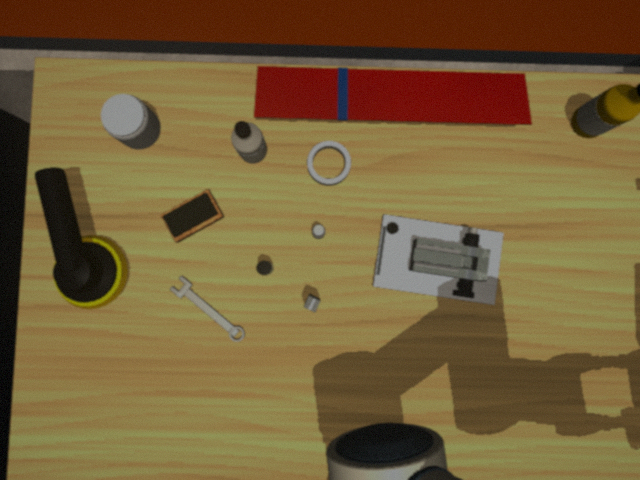

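View pics/wrist0.png

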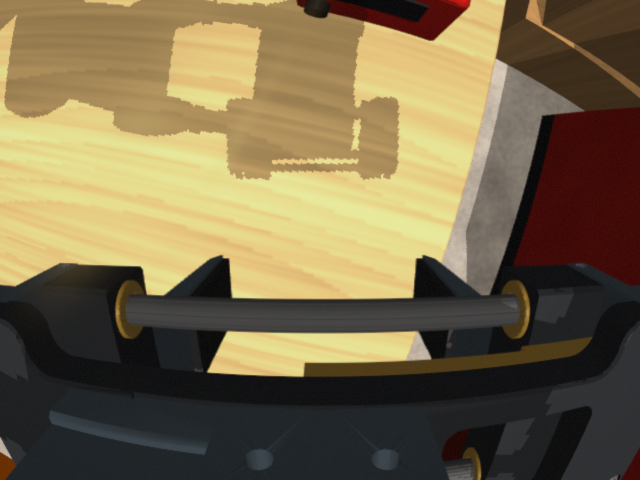

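The side view shows the cell at about (241,247), the meter plate at about (298,370) and the dustcap at (330,310). In the top view the cell's cap is at (312,303) and the plate spans about (374..503, 215..303), with its dark strip at the left, so +y is to the left. I'll enlarge both.

```bash
python3 - <<'E'
import cv2
t=cv2.imread("pics/top0.png");s=cv2.imread("pics/side0.png")
cv2.imwrite("pics/topA.png",cv2.resize(t[200:320,360:520],None,fx=5,fy=5,interpolation=cv2.INTER_CUBIC))
cv2.imwrite("pics/topB.png",cv2.resize(t[280:325,290:340],None,fx=12,fy=12,interpolation=cv2.INTER_CUBIC))
cv2.imwrite("pics/sideB.png",cv2.resize(s[220:275,220:265],None,fx=10,fy=10,interpolation=cv2.INTER_CUBIC))
cv2.imwrite("pics/sideA.png",cv2.resize(s[295:445,230:360],None,fx=4,fy=4,interpolation=cv2.INTER_CUBIC))
E
```

```text
(no output)
```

View pics/topA.png

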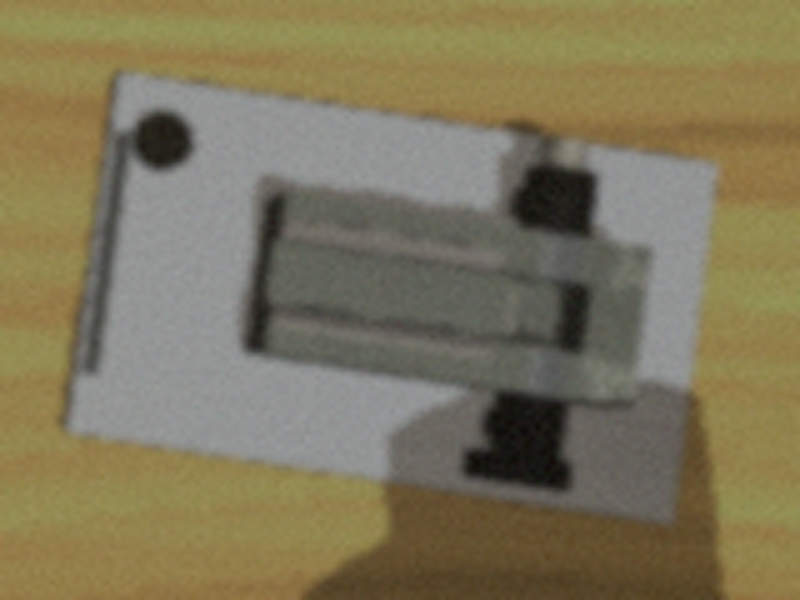

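View pics/topB.png

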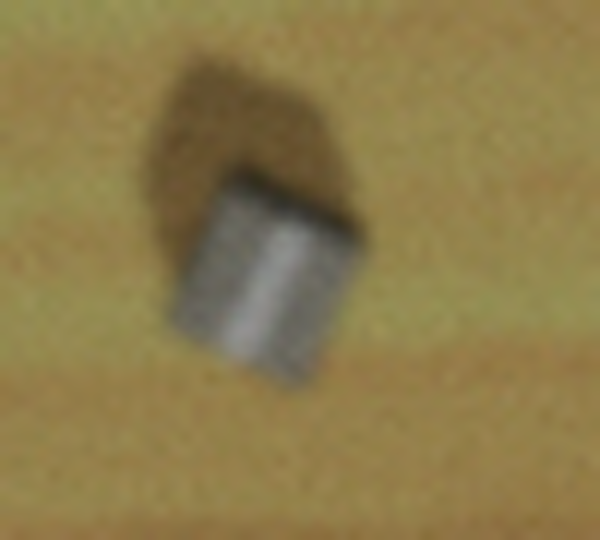

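View pics/sideB.png

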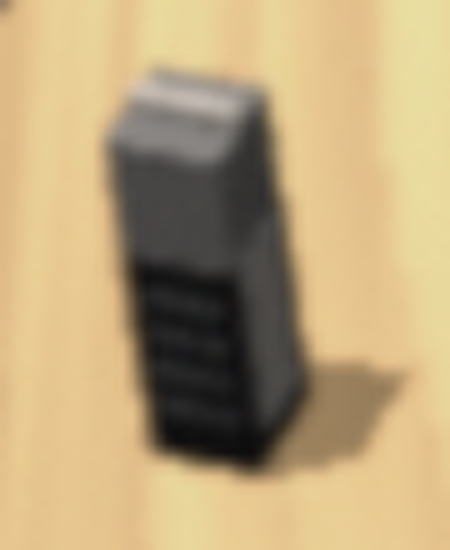

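View pics/sideA.png

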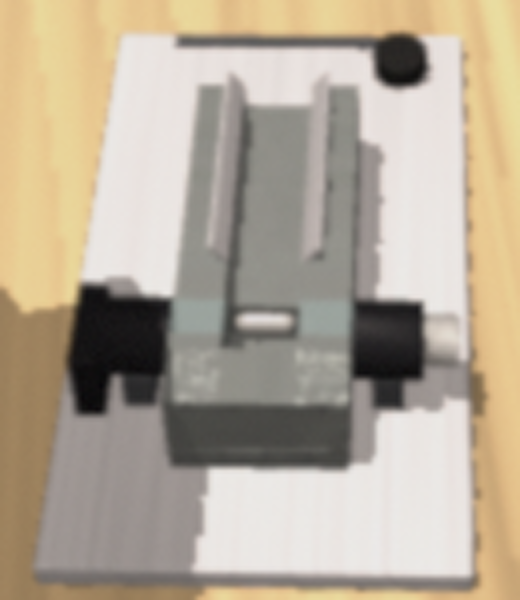

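```bash
cat > h.py <<'E'
import numpy as np,cv2
from rig import arm
def ray(n,px,c=None):
    c=c or arm.get_calibration(n);K=np.array(c["intrinsics"]);T=np.array(c["cam_to_world"])
    u=(np.array(px,float)-[K[0,2],K[1,2]])/K[0,0]
    if n=="wrist":
        r=np.linalg.norm(u);d=np.r_[u/max(r,1e-9)*np.sin(r),np.cos(r)]
    else: d=np.r_[u,1]
    return T[:3,3],T[:3,:3]@d
def onz(n,px,z,c=None):
    o,d=ray(n,px,c);return o+d*(z-o[2])/d[2]
def proj(n,p,c=None):
    c=c or arm.get_calibration(n);K=np.array(c["intrinsics"]);T=np.array(c["cam_to_world"])
    q=T[:3,:3].T@(np.array(p)-T[:3,3])
    if n=="wrist":
        th=np.arctan2(np.hypot(q[0],q[1]),q[2]);return K[:2,2]+K[0,0]*th*q[:2]/np.hypot(q[0],q[1])
    return K[:2,2]+K[0,0]*q[:2]/q[2]
def tri(a,b):
    (o1,d1),(o2,d2)=a,b
    A=np.c_[d1,-d2];s=np.linalg.lstsq(A,o2-o1,rcond=None)[0]
    p,q=o1+s[0]*d1,o2+s[1]*d2;return (p+q)/2,np.linalg.norm(p-q)
E
python3 - <<'E'
from h import *
np.set_printoptions(precision=4,suppress=True)
def rep(name,P):
    P=np.array(P);print(name,P.mean(0),"sides",[round(np.linalg.norm(P[i]-P[(i+1)%4]),4) for i in range(4)],"ang",[round(np.degrees(np.arctan2(*(P[(i+1)%4]-P[i])[1::-1])),2) for i in range(4)])
top=[(117,72),(718,160),(675,522),(67,432)]
rep("plate top",[onz("top",(x/5+360-.4,y/5+200-.4),.012) for x,y in top])
sd=[(122,36),(464,38),(474,577),(36,572)]
rep("plate side",[onz("side",(x/4+230-.4,y/4+295-.4),.012) for x,y in sd])
c=[(228,188),(358,250),(305,385),(172,322)]
rep("cell top",[onz("top",(x/12+290-.5,y/12+280-.5),.077) for x,y in c])
c=[(150,72),(262,90),(218,162),(112,140)]
rep("cell side",[onz("side",(x/10+220-.5,y/10+220-.5),.077) for x,y in c])
print(arm.current_force())
E
```

```text
plate top [ 0.5416 -0.1058  0.012 ] sides [np.float64(0.2493), np.float64(0.149), np.float64(0.2496), np.float64(0.1486)] ang [np.float64(-96.92), np.float64(173.14), np.float64(82.98), np.float64(-6.99)]
plate side [ 0.5435 -0.1063  0.012 ] sides [np.float64(0.1494), np.float64(0.2483), np.float64(0.1477), np.float64(0.2485)] ang [np.float64(-7.03), np.float64(-97.49), np.float64(173.06), np.float64(82.91)]
cell top [0.4498 0.1503 0.077 ] sides [np.float64(0.0226), np.float64(0.0226), np.float64(0.0231), np.float64(0.0226)] ang [np.float64(-114.01), np.float64(159.82), np.float64(66.17), np.float64(-21.34)]
cell side [0.4506 0.1544 0.077 ] sides [np.float64(0.0227), np.float64(0.0225), np.float64(0.0217), np.float64(0.0212)] ang [np.float64(-21.12), np.float64(-110.15), np.float64(155.5), np.float64(72.68)]
[ 0.6179  0.196  -0.2533]
```

```bash
cat >> h.py <<'E'
def R(yaw,s=1):  # tool y along s*(plate x at yaw deg), z down
    a=np.radians(yaw);y=s*np.array([np.cos(a),np.sin(a),0]);z=np.array([0,0,-1.]);return np.c_[np.cross(y,z),y,z]
E
python3 - <<'E'
from h import *
for s in (1,-1):
  for p,yaw in [((.45,.152,.2),-22),((.45,.152,.06),-22),((.53,-.06,.16),-7),((.5425,-.16,.08),-7)]:
    print(s,p,np.round(arm.solve_ik(p,R(yaw,s)),1))
E
```

```text
1 (0.45, 0.152, 0.2) [11.5 17.2 98.6 -0.  64.1 33.5]
1 (0.45, 0.152, 0.06) [ 11.5  29.8 107.4  -0.   42.8  33.5]
1 (0.53, -0.06, 0.16) [-12.9  24.6  93.9  -0.   61.6  -5.9]
1 (0.5425, -0.16, 0.08) [-22.5  33.   93.8  -0.   53.2 -15.5]
-1 (0.45, 0.152, 0.2) [  11.5   17.2   98.6   -0.    64.1 -146.5]
-1 (0.45, 0.152, 0.06) [  11.5   29.8  107.4   -0.    42.8 -146.5]
-1 (0.53, -0.06, 0.16) [-12.9  24.6  93.9  -0.   61.6 174.1]
-1 (0.5425, -0.16, 0.08) [-22.5  33.   93.8  -0.   53.2 164.5]
```

```bash
python3 - <<'E'
from h import *
import json
def look(k):
    c=arm.get_calibration("wrist");im=arm.snapshot("wrist");cv2.imwrite(f"pics/{k}.png",im[:,:,::-1])
    json.dump({a:np.array(c[a]).tolist() for a in ("intrinsics","cam_to_world")},open(f"pics/{k}.json","w"))
a=np.radians(-7);px=np.array([np.cos(a),np.sin(a)]);py=np.array([-np.sin(a),np.cos(a)])
O=np.array([.5425,-.106])
p=O-py*.06
arm.move_to([*p,.21],R(-7)); arm.sleep(.1);look("w_plate")
arm.move_to([.45-.02,.152-.05,.2],R(-22)); arm.sleep(.1);look("w_cell")
print(arm.current_t())
E
```

```text
3.6583
```

View pics/w_plate.png

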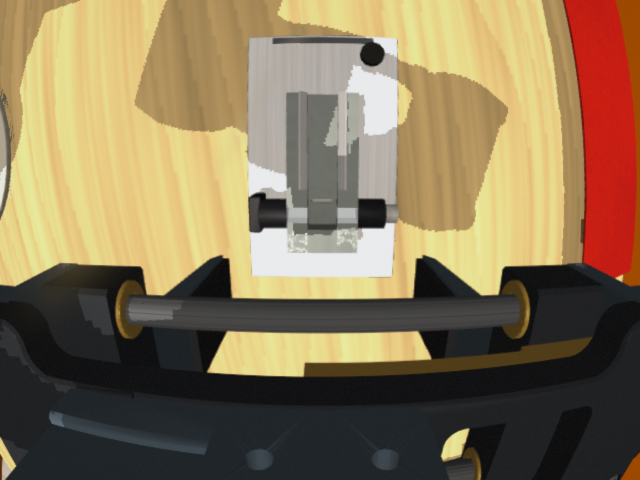

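View pics/w_cell.png

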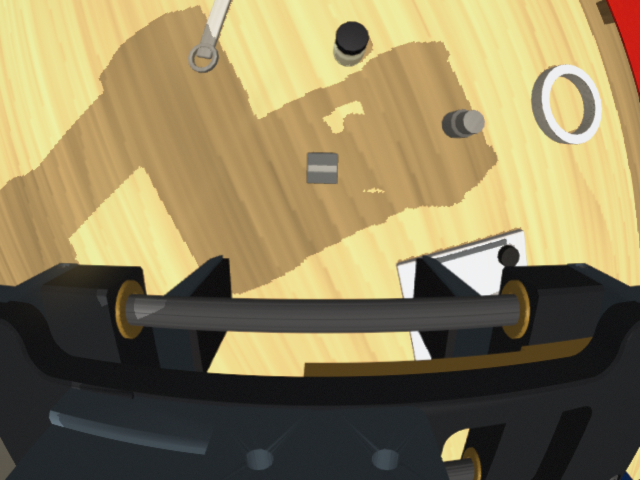

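The wrist plate view shows the plate at (248..398, 37..277), the channel running vertically near x≈323, and the barrels at y≈212. The wrist cell view shows the cell cap at (307..338, 152..184), with its bar along the image horizontal, which is the jaw axis. Enlarging both to measure.

```bash
python3 - <<'E'
import cv2
p=cv2.imread("pics/w_plate.png");c=cv2.imread("pics/w_cell.png")
cv2.imwrite("pics/wpz.png",cv2.resize(p[85:265,265:385],None,fx=3.3,fy=3.3,interpolation=cv2.INTER_CUBIC))
cv2.imwrite("pics/wcz.png",cv2.resize(c[140:195,295:350],None,fx=10,fy=10,interpolation=cv2.INTER_CUBIC))
E
```

```text
(no output)
```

View pics/wpz.png

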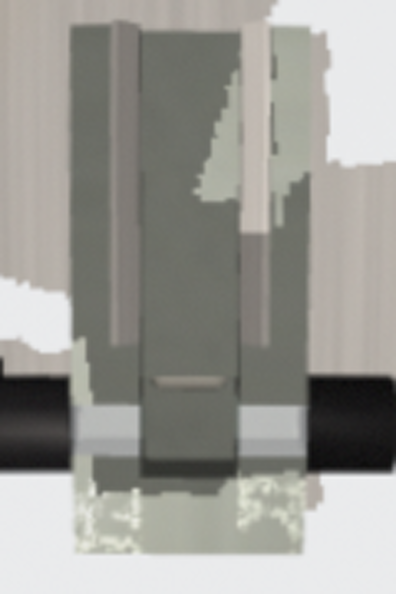

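View pics/wcz.png

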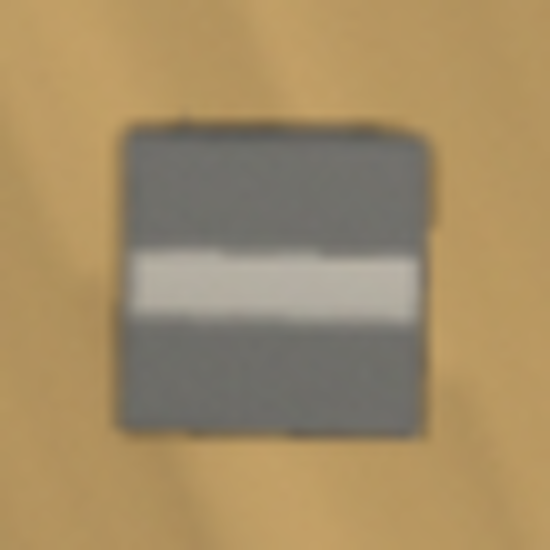

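```bash
python3 - <<'E'
from h import *
import json
np.set_printoptions(precision=4,suppress=True)
C=lambda k:json.load(open(f"pics/{k}.json"))
c=C("w_cell")
q=[(x/10+295-.45,y/10+140-.45) for x,y in [(125,127),(430,137),(424,435),(121,431)]]
for z in (.077,.08):
    P=np.array([onz("wrist",u,z,c) for u in q]);print(P.mean(0),[round(np.linalg.norm(P[i]-P[(i+1)%4]),4) for i in range(4)],[round(np.degrees(np.arctan2(*(P[(i+1)%4]-P[i])[1::-1])),2) for i in range(4)])
# triangulate cap middle between wrist and top
m=np.mean(q,0)
t=np.mean([(x/12+290-.46,y/12+280-.46) for x,y in [(228,188),(358,250),(305,385),(172,322)]],0)
s=np.mean([(x/10+220-.45,y/10+220-.45) for x,y in [(150,80),(262,98),(218,162),(112,145)]],0)
print("tri wt",tri(ray("wrist",m,c),ray("top",t)),"ws",tri(ray("wrist",m,c),ray("side",s)))
# bar middle
c=C("w_plate")
P=np.array([onz("wrist",u,.012,c) for u in [(249,38),(397.5,38),(393,276.5),(252,273)]])
print("plate",P.mean(0),[round(np.linalg.norm(P[i]-P[(i+1)%4]),4) for i in range(4)],[round(np.degrees(np.arctan2(*(P[(i+1)%4]-P[i])[1::-1])),2) for i in range(4)])
a=np.radians(-7);px=np.array([np.cos(a),np.sin(a)]);py=np.array([-np.sin(a),np.cos(a)])
O=np.array([.5425,-.106])
f=lambda x,y:(x/3.3+265-.35,y/3.3+85-.35)
def loc(x,y,z):
    p=onz("wrist",f(x,y),z,c)[:2]-O; return np.array([p@px,p@py])
for n,x,y,z in [("L near",142,370,.04),("R near",238,370,.04),("L far",142,40,.04),("R far",239,40,.04),("front L",72,25,.052),("front R",310,25,.052),("back L",75,552,.052),("back R",303,552,.052),("stop top",190,475,.052),("stop bot",190,460,.04),("pad",190,381,.036)]: print(n,loc(x,y,z)*1000)
E
```

```text
[0.4514 0.1505 0.077 ] [np.float64(0.0238), np.float64(0.0235), np.float64(0.0239), np.float64(0.024)] [np.float64(-23.93), np.float64(-112.92), np.float64(157.2), np.float64(66.96)]
[0.4514 0.1506 0.08  ] [np.float64(0.0236), np.float64(0.0233), np.float64(0.0236), np.float64(0.0238)] [np.float64(-23.93), np.float64(-112.92), np.float64(157.2), np.float64(66.96)]
tri wt (array([0.4512, 0.1506, 0.092 ]), np.float64(0.001263397468225655)) ws (array([0.4512, 0.1505, 0.0785]), np.float64(0.00043945284715073715))
plate [ 0.5439 -0.1053  0.012 ] [np.float64(0.1484), np.float64(0.2477), np.float64(0.1492), np.float64(0.2436)] [np.float64(-6.99), np.float64(-97.11), np.float64(171.43), np.float64(82.7)]
L near [-12.7963 -36.3369]
R near [ 13.9278 -36.3629]
L far [-12.4457  55.6043]
R far [14.0305 55.5823]
front L [-30.4992  58.2939]
front R [32.3435 58.2489]
back L [-31.4437 -85.5233]
back R [ 31.9192 -85.5851]
stop top [  0.5371 -63.7221]
stop bot [  0.5413 -61.9403]
pad [  0.563  -39.9977]
```

The measurements agree. The cap reads 23.8 mm square (24 given), the channel 26.7 mm wide (27 given) and the plate about 149 x 248 mm. The stop is at plate y ≈ -62 mm. One cap-height check is off: wrist+side gives 78 mm, but wrist+top gives 92 mm because that baseline is poor. The xy values still agree. Grasping next.

```bash
python3 - <<'E'
from h import *
np.set_printoptions(precision=4,suppress=True)
r=R(-23.1)
arm.move_to([.4513,.1505,.13],r)
arm.move_l([.4513,.1505,.054],r,feed=.12)
print(arm.current_ee_pos(),arm.current_force())
arm.grip(.0)
print(arm.current_width(),arm.current_force(),arm.current_ee_pos())
arm.move_l([.4513,.1505,.130],r,feed=.1)
arm.sleep(.2)
print(arm.current_width(),arm.current_force(),arm.current_t())
im=arm.snapshot("side");cv2.imwrite("pics/side1.png",cv2.resize(im[100:280,160:330],None,fx=3,fy=3)[:,:,::-1])
im=arm.snapshot("wrist");cv2.imwrite("pics/w1.png",im[:,:,::-1])
E
```

```text
[0.4518 0.1504 0.0548] [0.7035 0.9806 0.9694]
0.02354539644097388 [-0.2061  1.5162 -0.6056] [0.4513 0.1505 0.054 ]
0.023780488467363754 [ 0.3731 -0.5945 -0.3987] 7.025
```

View pics/side1.png

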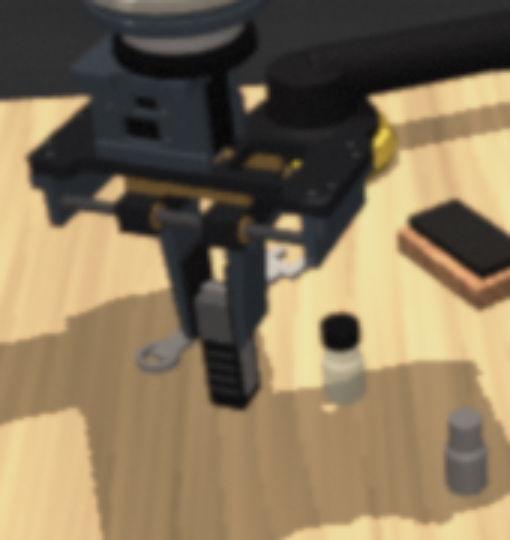

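View pics/w1.png

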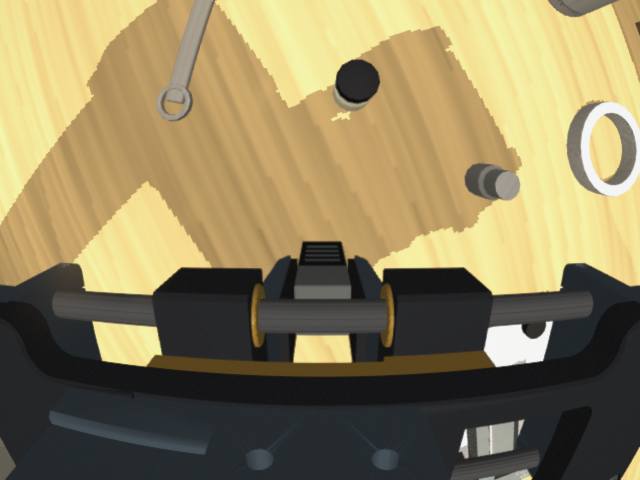

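The cell is held upright between the pads: width 23.8 mm, and in the wrist view it is centred at about (322,253). Next I take it over the entry and lower it with force checks.

```bash
cat >> h.py <<'E'
A=np.radians(-7);PX=np.array([np.cos(A),np.sin(A)]);PY=np.array([-np.sin(A),np.cos(A)]);O=np.array([.5431,-.1060])
def W(x,y,z): return [*(O+PX*x+PY*y),z]
def L(): 
    p=arm.current_ee_pos();d=np.array(p[:2])-O;return np.array([d@PX,d@PY,p[2]])*1000
def F(n=5):
    f=[]
    for _ in range(n): f.append(arm.current_force());arm.sleep(.02)
    f=np.mean(f,0);return np.array([f[:2]@PX,f[:2]@PY,f[2]])
E
python3 - <<'E'
from h import *
np.set_printoptions(precision=2,suppress=True)
r=R(-7)
p=arm.current_ee_pos();arm.move_l([p[0],p[1],.165],feed=.12)
arm.move_to(W(0,.040,.165),r);arm.sleep(.3)
b=F(10);print("base",b,arm.current_t())
arm.move_l(W(0,.040,.118),r,feed=.12);arm.sleep(.15);print(L(),F()-b)
for z in (.110,.104,.099,.0955):
    arm.move_l(W(0,.040,z),r,feed=.04);arm.sleep(.1);f=F()-b;print(z,L(),f)
    if np.linalg.norm(f)>5: print("contact");break
im=arm.snapshot("side");cv2.imwrite("pics/side2.png",cv2.resize(im[230:430,210:380],None,fx=3,fy=3)[:,:,::-1])
im=arm.snapshot("wrist");cv2.imwrite("pics/w2.png",im[:,:,::-1])
np.save("b.npy",b);print(arm.current_t())
E
```

```text
base [ 0.15  0.05 -1.2 ] 8.975
[  0.56  39.92 118.84] [-0.06 -0.01  0.24]
0.11 [  0.07  40.   110.04] [-0.64  0.13  0.5 ]
0.104 [  0.05  39.99 104.06] [-0.01 -0.16  0.05]
0.099 [ 0.05 40.   99.05] [-0.31  0.42  0.25]
0.0955 [ 0.01 40.   95.51] [-0.47 -0.07  0.34]
11.7583
```

View pics/side2.png

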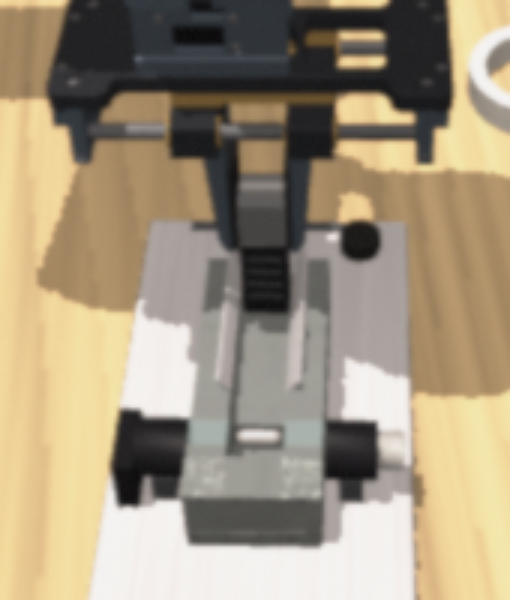

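View pics/w2.png

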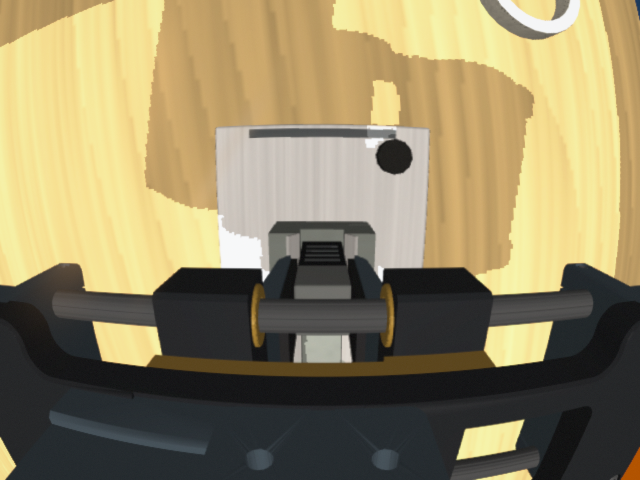

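The cell is between the lips. In the wrist view the channel spans x≈300–344 and the cell is centred at 322. I'll feel for the deck, back off slightly, then slide.

```bash
python3 - <<'E'
from h import *
np.set_printoptions(precision=2,suppress=True)
r=R(-7);b=np.load("b.npy");z=.0955
while z>.0915:
    z-=.0004;arm.move_l(W(0,.040,z),r,feed=.02);arm.sleep(.04);f=F(4)-b
    if f[2]>2.0: break
print("deck at",z,L(),f)
z+=.0005;arm.move_l(W(0,.040,z),r,feed=.02);arm.sleep(.2);print(L(),F()-b,arm.current_t())
# quick coarse slide in 4 mm steps, well short of stop
y=.040
while y>-.030:
    y-=.005;arm.move_l(W(0,y,z),r,feed=.05);f=F(2)-b
    if np.linalg.norm(f)>5: print("hit",y,f);break
arm.sleep(.15);print(L(),F()-b,arm.current_t());np.save("zy.npy",[z,y])
E
```

```text
deck at 0.09350000000000001 [ 0.1  39.99 93.91] [-2.38 -0.    9.26]
[-0.02 40.02 93.94] [-0.23 -0.16  1.08] 14.0833
[ -0.03 -29.95  93.99] [ 0.1  -0.12  0.38] 18.2833
```

```bash
python3 - <<'E'
from h import *
np.set_printoptions(precision=2,suppress=True)
r=R(-7);b=np.load("b.npy");z,y=np.load("zy.npy")
while y>-.058:
    y-=.001 if y>-.0455 else .00025
    arm.move_l(W(0,y,z),r,feed=.02);arm.sleep(.03);f=F(3)-b
    if f[1]>2.5 or np.linalg.norm(f)>6: break
arm.sleep(.2);print(y,L(),f,F()-b,arm.current_t());np.save("zy.npy",[z,y])
E
```

```text
-0.053250000000000026 [ -0.01 -53.07  94.03] [-0.08  5.35  2.71] [-0.03  5.37  2.12] 33.5667
```

Contact at 5.4 N: the stop, about 3 mm beyond the visual estimate. That is within its error and the head's allowed range. I back off slightly and press down with force monitoring.

```bash
python3 - <<'E'
from h import *
np.set_printoptions(precision=2,suppress=True)
r=R(-7);b=np.load("b.npy");z,y=np.load("zy.npy")
y+=.0002
log=[]
while z>.0772:
    z-=.001 if z>.0795 else .0003
    arm.move_l(W(0,y,z),r,feed=.03);f=F(2)-b
    log.append((z*1000,*f))
    if f[2]>(17 if z>.0795 else 12) or np.hypot(f[0],f[1])>14: break
print(np.array(log));print(L(),arm.current_width(),F()-b,arm.current_t());np.save("zy.npy",[z,y])
E
```

```text
[[93.    0.82  4.32 -0.09]
 [92.    1.81  4.7  -0.05]
 [91.    1.05  4.63  0.75]
 [90.    0.41  4.73  0.4 ]
 [89.    0.8   4.82  0.48]
 [88.    0.86  5.01  0.48]
 [87.    0.56  4.71  0.7 ]
 [86.    0.5   4.89  4.27]
 [85.    0.39  6.35  7.08]
 [84.   -0.88  6.   10.5 ]
 [83.    0.56  6.63  9.14]
 [82.    0.81  7.39  8.77]
 [81.    0.47  6.84  7.64]
 [80.    1.42  7.08  7.2 ]
 [79.    1.1   6.56  7.46]
 [78.7   1.05  7.    9.38]
 [78.4   0.45  6.4   9.44]
 [78.1   0.67  6.86 10.54]
 [77.8   0.06  6.94  9.9 ]
 [77.5   0.86  6.92 10.87]
 [77.2  -0.1   7.94 12.43]]
[  0.6  -52.99  77.91] 0.024138153404789663 [ 0.23  7.45 12.09] 39.6
```

```bash
python3 - <<'E'
from h import *
np.set_printoptions(precision=2,suppress=True)
r=R(-7);b=np.load("b.npy");z,y=np.load("zy.npy")
arm.grip(.06)
print(arm.current_width(),F(3)-b,L(),arm.current_t())
arm.move_l(W(0,y,.15),r,feed=.12)
import json
c=arm.get_calibration("wrist")
im=arm.snapshot("wrist");cv2.imwrite("pics/w3.png",im[:,:,::-1])
json.dump({a:np.array(c[a]).tolist() for a in ("intrinsics","cam_to_world")},open("pics/w3.json","w"))
im=arm.snapshot("side");cv2.imwrite("pics/side3.png",im[:,:,::-1]);cv2.imwrite("pics/side3z.png",cv2.resize(im[280:430,230:360],None,fx=4,fy=4,interpolation=cv2.INTER_CUBIC)[:,:,::-1])
print(arm.current_t())
E
```

```text
0.05980255782368575 [-0.66 -0.12  1.65] [ -0.01 -53.06  77.18] 40.3583
41.2167
```

View pics/side3z.png

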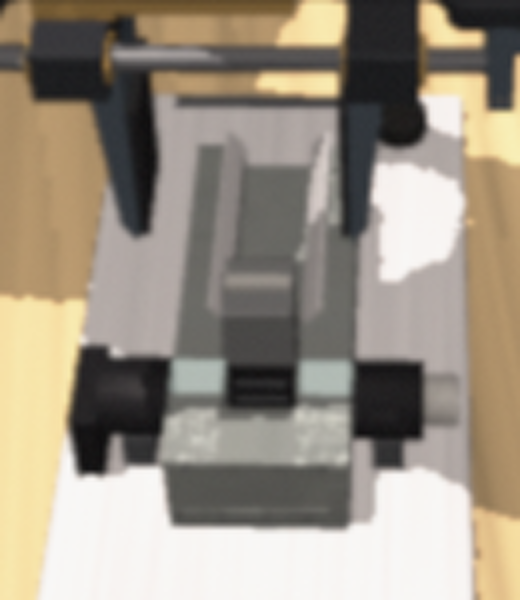

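View pics/w3.png

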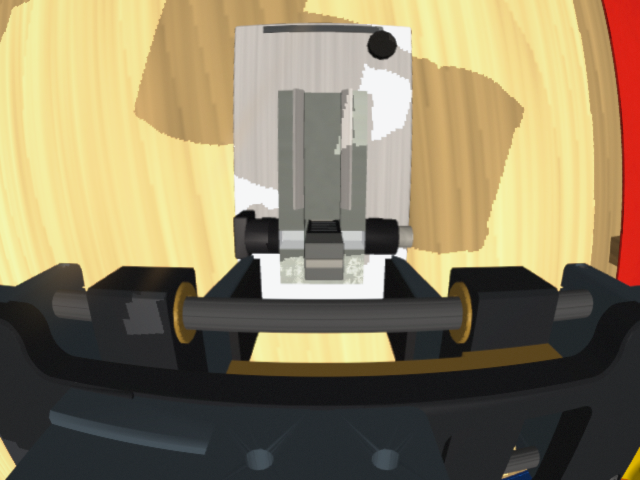

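```bash
python3 - <<'E'
from h import *
np.set_printoptions(precision=1,suppress=True)
f=lambda p:(proj("side",p)-[230,280]+.4)*4
for dz in (0,.002,.004,.008): print(dz,[f(W(0,-.065,z+dz)) for z in (.076,.104)], f(W(0,-.065,.052)), f(W(0,-.053,.107+dz)),f(W(0,-.053,.104+dz)))
for x in (-.012,.012): print(f(W(x,-.065,.076)))
E
```

```text
0 [array([257.3, 369.6]), array([253.5, 317.6])] [260.4 412. ] [255.3 282.8] [255.7 288.5]
0.002 [array([257. , 365.9]), array([253.2, 313.8])] [260.4 412. ] [255. 279.] [255.5 284.7]
0.004 [array([256.8, 362.3]), array([252.9, 310. ])] [260.4 412. ] [254.8 275.1] [255.2 280.9]
0.008 [array([256.2, 355. ]), array([252.4, 302.3])] [260.4 412. ] [254.2 267.4] [254.6 273.2]
[222.1 369.2]
[292.5 369.9]
```

```bash
python3 - <<'E'
import cv2,numpy as np
i=cv2.imread("pics/side3.png").astype(int).sum(2)//3
print(i[340:388,293:299].mean(1).round().astype(int).tolist())
E
```

```text
[102, 102, 102, 100, 94, 95, 96, 103, 122, 140, 141, 127, 110, 100, 98, 98, 98, 98, 96, 81, 72, 72, 72, 72, 72, 71, 71, 71, 72, 71, 66, 47, 27, 19, 28, 42, 38, 26, 28, 42, 36, 43, 75, 103, 130, 152, 159, 160]
```

The picture is ambiguous. The cap/body edge suggests the cell may be about 2 mm high, and the top edge suggests it is home. The press force also never rose stiffly, so the cap may have slipped in the pads. I'll press on the cap top with closed fingers to settle it.

```bash
python3 - <<'E'
from h import *
np.set_printoptions(precision=2,suppress=True)
r=R(-7);z0,y=np.load("zy.npy")
arm.grip(0.0)
z=.1108
arm.move_l(W(0,y,z),r,feed=.12);b=F(3);log=[]
f=0
while z>.1028 and arm.current_t()<47:
    z-=.0008 if f<3 else .0004
    arm.move_l(W(0,y,z),r,feed=.04);f=(np.array(arm.current_force())[2]-b[2])
    log.append((z*1000,L()[2],f))
    if f>16: break
print(arm.current_t());arm.move_l(W(0,y,.135),r,feed=.15)
print(np.array(log),arm.current_t())
im=arm.snapshot("side");cv2.imwrite("pics/side4.png",im[:,:,::-1])
i=im.astype(int).sum(2)//3
print(i[340:388,293:299].mean(1).round().astype(int).tolist(),arm.current_t())
E
```

```text
45.2167
[[110.   110.51  -0.96]
 [109.2  109.25  -0.7 ]
 [108.4  108.34  -0.83]
 [107.6  107.55   0.12]
 [106.8  106.74  -0.94]
 [106.   105.95  -0.82]
 [105.2  105.12  -0.34]
 [104.4  104.38  -0.91]
 [103.6  104.25  11.24]
 [103.2  104.19  16.17]] 45.575
[47, 47, 46, 46, 50, 58, 75, 96, 121, 139, 141, 127, 110, 100, 97, 97, 98, 98, 98, 82, 73, 72, 72, 72, 71, 71, 72, 71, 71, 71, 66, 46, 26, 19, 28, 42, 37, 24, 28, 44, 39, 55, 106, 146, 158, 160, 160, 160] 45.625
```

The press met a stiff stop at 104.2 mm and 16 N. A cell fully home has its top at 104 mm (24 + 80), and the image did not change. The cell is home and the fingers are clear of it.

```bash
python3 - <<'E'
from h import *
print(L(),arm.current_force(),arm.current_t())
arm.sign_off()
E
```

```text
[-1.17976300e-01 -5.30247418e+01  1.34789378e+02] [-0.30516595 -0.69847997  0.27382187] 45.625
the job is handed in; nothing more can be done
```

View pics/side4.png

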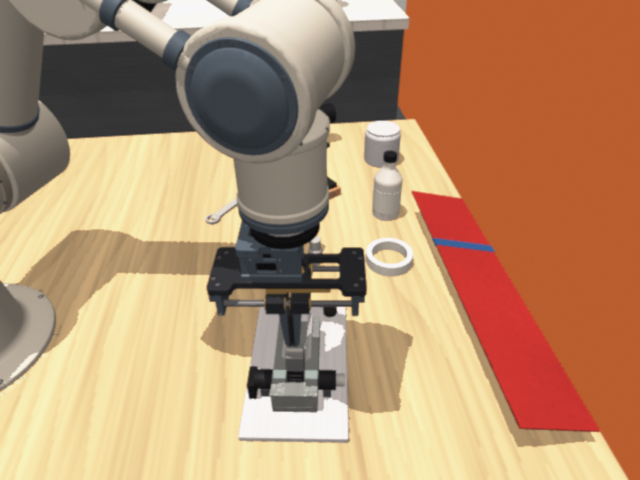

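The cell is in the pocket and released, and I handed the job in at 45.6 s. The last picture shows it upright at about (295,370) in the side view, with the closed fingers above it and clear. The tape, bottle and dustcap look unmoved; the arm hides much of the rest in that view, and I felt no unexpected contact on the way.

I gripped the cap across its clear faces and set the cell in the entry, touching the deck once at about 9 N. It met the stop at 5.4 N. Pressing it past the spring pad took up to 10.5 N at the pad, 12.4 N at the end.

**Home check:** a press on the cap with closed fingers met a stiff stop at 104.2 mm and 16 N. A cell fully home has its top at 104 mm.

**Checks that disagreed:**
- **Stop position:** the stop was felt about 3 mm further along than the pictures suggested, and I went by feel.
- **Cell height after release:** the picture's cap and body edges gave 0 to 2.4 mm too high. That is why I pressed the top. The press showed the cell home, and the cap edges did not move in the picture.
- **Cap height before the grasp:** one two-camera estimate gave 92 mm and another 78.5 mm. I ignored the first because its baseline was poor.

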